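# Clear the press bed, then hold the lever at the depth collar

## Task

Take the wooden-handled scraper block and sweep all four loose brass offcuts off the steel bed of the press into its blue scrap tray, touching them with the block only and never with the fingers, then stand the block back upright on the bench. After that push the red paddle of the spring-loaded press lever down with the gripper until the lever's yellow pointer is level with the green collar on the gauge post, without pushing it lower than the collar, and keep it there: the program finishes while still holding the lever down. Do not disturb the thread spool, the jar or the steel punch.

Things in the scene. Friction and masses are not known exactly. Their poses are not given: they have to be found in the camera images.
- press: Bench lever press, fixed, turned up to 0.15 rad. Origin at bench level; own x away from the robot, y left, z up. Steel bed: top 30 mm above the bench, x -100 to +160, y -90 to +75 mm. Black head and grey column on its rear: x 50 to 158, y -40 to +40, 240 mm tall, knob to 280. The lever leaves the head to the right (-y); gauge post at x 75, y -270 mm, 174 mm tall.
- bed_front (a point): Centre of the clear front part of the steel bed, on its top, 30 mm above the bench, at x -45, y -7.5 mm of the press. The offcuts lie within x -80 to -10, y -40 to +65 mm of the press. Axes as the press.
- tray_in (a point): Centre of the floor of the open blue scrap tray along the bed's left edge: inside x -122 to +32, y 75 to 163 mm of the press, floor 22 mm below the bed's top. Walls 3 mm thick, 36 mm high on its three outer sides; none on the bed's side, so the offcuts drop off the bed's edge straight into it. Axes as the press.
- block: Scraper block, loose, 220 g: a dark steel blade bar 100 x 30 x 20 mm below, on it a wooden grip 84 x 26 x 46 mm (total height 66 mm). Origin at the centre of its underside; x along its 100 mm length, y across its 30 mm thickness, z up. It stands upright on the bench, left or right of the press; its place is swapped with that of the spool from start to start.
- chip_a: Loose brass disc, diameter 20 mm, 6 mm thick, on the press bed. Origin at the centre of its underside.
- chip_b: Loose brass disc, diameter 18 mm, 6 mm thick, on the press bed. Origin at the centre of its underside.
- chip_c: Loose brass offcut, 18 x 14 x 6 mm, on the press bed. Origin at the centre of its underside.
- chip_d: Loose brass offcut, 22 x 12 x 6 mm, on the press bed. Origin at the centre of its underside.
- lever: Spring-loaded press lever: a steel bar pivoted at this origin on the right side of the head, 140 mm above the bench, reaching out along its own -y (press's right). At rest it slopes up by 0.35 rad; pushed down it turns up to 0.85 rad about its x (the press's x). It springs back when let go. About 5 N at the paddle starts it, 10 N holds it at 0.3 rad, 14 N at 0.6 rad.
- paddle (a point): Centre of the upper face of the red paddle on the lever, where to push: 36 mm (across the lever) x 56 mm (along it), 12 mm thick, 150 mm from the pivot. About 197 mm above the bench at rest.
- pointer (a point): Tip of the thin yellow pointer at the lever's end, 216 mm from the pivot; its height is compared with the green collar. The paddle moves 0.69 times as far as the pointer. About 214 mm above the bench at rest.
- collar_mid (a point): Middle of the green collar, diameter 28 mm, 18 mm tall, on the upright gauge post (diameter 11 mm) just beyond the pointer. It stands at a different height at each start (100 to 150 mm above the bench) and stays there; it marks how far down to push the lever.
- spool: Bystander: green thread spool with pale wooden ends, diameter 48, 52 mm tall, loose. Origin at the centre of its underside. Must not be moved.
- jar: Bystander: closed jar with a black lid, diameter 54, 65 mm tall, loose. Origin at the centre of its underside. Must not be moved.
- punch: Bystander: upright steel hole punch, diameter 38, 90 mm tall, loose. Origin at the centre of its underside. Must not be moved.
There are look-alikes about, which are no part of the job. There is more than one size of the block; the job needs the middle-sized.

How it is judged:
By the outcome, as a careful person would: the job done as asked, in the order asked, and still so for the second after the job is handed in, while the arm keeps its last pose, push and grip.
It also fails if it takes over 64 s, if anything falls off the work surface, if the arm or the gripper's body presses on something with over 40 N, if the wrist force passes 120 N, or if a joint passes its speed limit or range.

## Robot

A 7-joint arm with a two-finger parallel gripper is mounted at the origin on the work surface. World frame = base frame: x ahead of the robot, y to its left, z up, the work surface at z = 0. Lengths are in m, angles in rad, forces in N, time in s.
With the tool pointing down it reaches from about 0.35 to 0.775 m from the base axis. Payload 3.1 kg.
Tool frame: the origin (TCP) lies midway between the tips of the shut fingers; the grasp point (between the pads) lies 19 mm behind it; z points along the fingers, y is the line along which they close (so a half turn about z gives the same grasp; the last joint's range is limited). The gripper opens to 85 mm and grips with 20 to 120 N. Pads are 22 mm wide; open, the fingers measure 114 mm over their backs; the gripper's body (76 mm by 85 mm) begins 54 mm behind the grasp point. The pads swing forward as they close: fully open they stand 13 mm farther back than shut.
Start: joints at [-1.198, 0.311, 0.014, 1.512, -0.004, 1.319, -0.027], TCP at [0.222, 0.503, 0.231] pointing down, gripper open.
Joint ranges: [-2.7, 2.7], [-0.3, 1.91], [-1.27, 1.3], [0.12, 2.57], [-1.44, 4.58], [0.2, 2.03], [-3.05, 3.05]. Speed limits (rad/s): [2.79, 2.79, 3.14, 3.14, 3.14, 3.14, 3.14].

## Interface

Orientations are given as a unit quaternion [x, y, z, w].
In Python, from station import env, eyes gives the robot as it stands.
- The arm moves only by the tool jog_arm, never from a script. Its argument "deltas" is a list of rows, each an object with "linear": the shift along the tool's x, y, z scaled (see below), a list of three; "spin": the turn about the tool's z scaled (see below); "claw": the closure, from 0 (fully open) to 1 (shut). In form: [{"linear": [x, y, z], "spin": spin, "claw": claw}, ...]. A call has exactly 8 rows; each row shifts and turns the commanded pose from where the row before left it, along the tool's axes as they then stand; what a row does not reach is not made up. The controller multiplies each number of a shift by 80 mm and each number of a turn by 1.5 rad. A row lasts 1/12 s, in which the tool goes at most 41.7 mm and 7.16 degrees, less where a joint would pass 70% of its speed; a pose out of reach is approached as far as the arm can. A call with a number of a shift or a turn outside -1 to 1 is refused whole. A call with a gripper value outside its range is refused whole. The fingers move at their own pace and stop on an object; "squeeze" is the grip in N (left out, the last holds). Time passes only in rows, so rows that do not move let the fingers close, or fill a call up. It gives the time, the measured TCP pose, the force, the opening and the grip force at its end, in the units of the state.
- env.get_obs(): the state, without advancing time (a new reading comes with each control period).
- eyes.snapshot(name): name is "side" or "top"; returns a dict with "frame" (420x560x3 uint8, red, green, blue), "mtx" (3x3 intrinsics, pixels), "dist" ([k1, k2, p1, p2, k3] as OpenCV has them; the pictures are not rectified), "extrinsics" (4x4, takes a point from camera to world coordinates). Camera axes: x right, y down, z forward; pixel columns grow to the right and rows downward; lengths in m; the calibration is good to about 2 mm. A picture is of the moment at which its call begins. There is no depth.
- env.job_done(): hands the job in; it is judged then, once.
The state is a dict: "time_s": time; "joints": joint angles; "qd": joint speeds; "joint_efforts": joint torques, N m; "ee_pos": TCP position; "tcp_rot": TCP orientation; "ft_force": force on the tool from outside, world axes, zero at the start; "wrist_torque": the same for the moment, N m; "gripper_width": opening from 0.0 (shut) to 1.0 (fully open); "grip_force": force on a finger pad.
Only numpy, scipy, OpenCV 4.12 (cv2) and the standard library are available. Lean on these libraries where they do the work, as an engineer would, in place of code of your own. Each camera call takes 0.05 s, during which the arm holds its last target. There are 200 camera calls.

## Working session

There is one attempt and no reset: what is moved stays moved. The work goes in short steps, Python scripts to look and compute and a tool call to move; the robot and the scene stay as the last step left them, time stands still between calls to the robot, and variables do not carry over. Pictures are saved under pics/ and viewed, at most 12 in all, crops included, and the job is handed in when it is done.

Besides the shell and the picture viewer there is one more tool, called after "Emit:" by a JSON object that holds its "name" and its "arguments". jog_arm: Moves the arm, as the interface text tells. Shifts and turns lie within -1 to 1; 1 stands for 80 mm of shift or 1.5 rad of turn. Its arguments: {"type":"object","properties":{"deltas":{"type":"array"},"squeeze":{"type":"number"}},"required":["deltas"]}

```bash
mkdir -p pics; cat > h.py <<'E'
import numpy as np, cv2
from station import env, eyes
def snap(n):
    s=eyes.snapshot(n); return s
def ray(s,uv):
    p=cv2.undistortPoints(np.array([[uv]],float),np.array(s["mtx"]),np.array(s["dist"]))[0,0]
    E=np.array(s["extrinsics"]); d=E[:3,:3]@np.array([p[0],p[1],1]); return E[:3,3],d
def onz(s,uv,z):
    o,d=ray(s,uv); return o+d*(z-o[2])/d[2]
def proj(s,P):
    E=np.linalg.inv(np.array(s["extrinsics"])); r,_=cv2.Rodrigues(E[:3,:3])
    return cv2.projectPoints(np.array(P,float).reshape(-1,3),r,E[:3,3],np.array(s["mtx"]),np.array(s["dist"]))[0][:,0]
def tri(s1,a,s2,b):
    o1,d1=ray(s1,a);o2,d2=ray(s2,b)
    t=np.linalg.lstsq(np.array([d1,-d2]).T,o2-o1,rcond=None)[0]
    p,q=o1+t[0]*d1,o2+t[1]*d2
    return (p+q)/2,np.linalg.norm(p-q)
def save(s,f): cv2.imwrite(f,s["frame"][:,:,::-1])
E
python3 - <<'E'
from h import *
import pickle
d={}
for n in("top","side"):
    s=snap(n); save(s,f"pics/{n}0.png"); d[n]=s
    print(n,np.round(s["extrinsics"],3).tolist(),np.round(s["mtx"],1).tolist())
pickle.dump(d,open("s0.pkl","wb"))
o=env.get_obs(); print(o)
E
```

```text
top [[0.109, -0.971, 0.213, 0.223], [-0.994, -0.106, 0.022, -0.039], [0.001, -0.214, -0.977, 1.322], [0.0, 0.0, 0.0, 1.0]] [[470.4, 0.0, 280.3], [0.0, 470.4, 213.1], [0.0, 0.0, 1.0]]
side [[0.7, -0.471, 0.538, -0.184], [-0.714, -0.451, 0.535, -0.655], [-0.009, -0.758, -0.652, 0.909], [0.0, 0.0, 0.0, 1.0]] [[414.2, 0.0, 277.0], [0.0, 414.2, 207.1], [0.0, 0.0, 1.0]]
{'time_s': 0.1, 'joints': array([-1.19768048,  0.31169333,  0.01401029,  1.51288654, -0.00442809,
        1.3192082 , -0.02722478]), 'qd': array([-0.00047782, -0.0024132 ,  0.00087767, -0.0029563 , -0.00044349,
        0.00081039, -0.00040385]), 'joint_efforts': array([ 7.10964432e-04, -3.80853188e+01,  1.46748880e-01, -2.31243879e+01,
        1.23617993e-02,  8.12339655e-03,  3.33827199e-05]), 'ee_pos': array([0.22138553, 0.50276356, 0.2303077 ]), 'tcp_rot': array([ 2.05910105e-01,  9.78570313e-01, -1.06557782e-03, -1.88938298e-04]), 'ft_force': array([-0.1234458 ,  0.27641388,  0.24796367]), 'wrist_torque': array([ 0.00085501, -0.04043549, -0.0173767 ]), 'grip_force': 0.0, 'gripper_width': 1.0008906817848964}
```

View pics/top0.png

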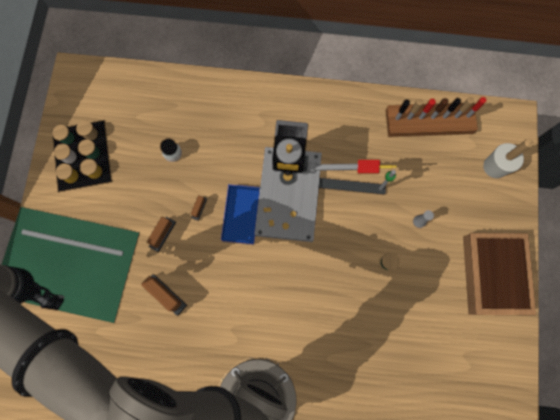

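View pics/side0.png

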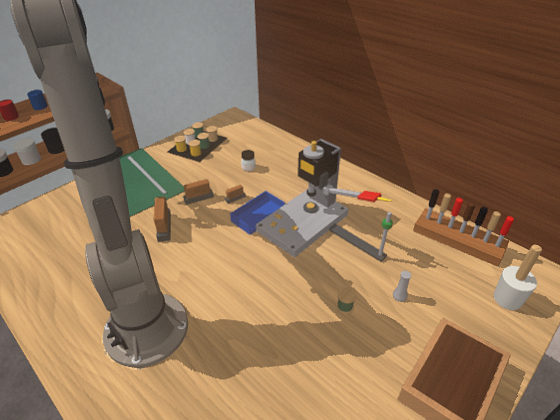

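Top: three blocks, at (198,207) small, (161,233) medium and (164,295) large. The jar is at (170,150), the spool at (390,262), the punch at (424,218), the press bed around (290,200), the red paddle at (369,167) and the green collar at (390,176). I'll enlarge the crop and measure the lengths.

```bash
python3 - <<'E'
from h import *
import pickle
d=pickle.load(open("s0.pkl","rb")); t=d["top"]; s=d["side"]
c=t["frame"][130:330,130:330]; c=cv2.resize(c,(600,600),interpolation=cv2.INTER_CUBIC)
cv2.imwrite("pics/crop1.png",c[:,:,::-1])
# block masks: wood grip
hsv=cv2.cvtColor(t["frame"],cv2.COLOR_RGB2HSV)
for nm,(u,v) in dict(small=(198,207),mid=(161,233),large=(164,293)).items():
    print(nm,hsv[v,u],end=' ')
m=cv2.inRange(hsv,(3,110,50),(14,255,150))
n,l,st,ce=cv2.connectedComponentsWithStats(m)
for i in range(1,n):
    if st[i,4]>60 and 130<ce[i,0]<230 and ce[i,1]>180 :
        ct,_=cv2.findContours((l==i).astype(np.uint8),0,2); r=cv2.minAreaRect(ct[0]); b=cv2.boxPoints(r)
        P=np.array([onz(t,q,.066) for q in b]); print(ce[i],st[i,4],"sides",np.linalg.norm(P[1]-P[0]),np.linalg.norm(P[2]-P[1]),P.mean(0),b.round(0).tolist())
print(onz(t,(170,146),.065),onz(t,(390,260),.052))
E
```

```text
small [ 13 153 117] mid [ 13 159  85] large [ 12 155 130] [197.27096774 206.00645161] 155 sides 0.05868136446478445 0.020953564946299602 [0.49178719 0.21829248 0.066     ] [[190.0, 214.0], [198.0, 195.0], [205.0, 198.0], [197.0, 217.0]]
[158.8551532  232.04735376] 359 sides 0.0820345756615928 0.03546630670491117 [0.40876085 0.31141889 0.066     ] [[146.0, 242.0], [161.0, 216.0], [172.0, 222.0], [157.0, 248.0]]
[160.64827586 293.7       ] 580 sides 0.03750017755111123 0.11516210405828126 [0.24571684 0.27935645 0.066     ] [[140.0, 285.0], [150.0, 274.0], [182.0, 303.0], [172.0, 314.0]]
[0.65574679 0.32101165 0.065     ] [ 0.40253565 -0.31932521  0.052     ]
```

View pics/crop1.png

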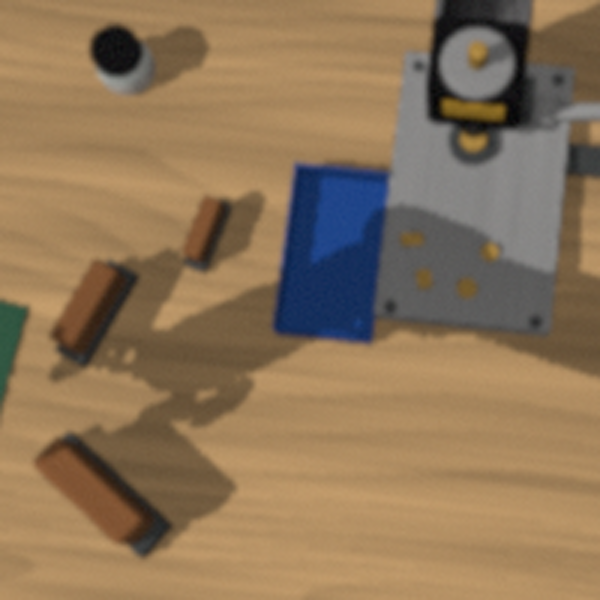

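The crop confirms it: of the small (198,207), medium (161,233) and large (164,295) blocks, the medium one fits, since its grip measures 82 mm against 84 (the others are 59 and 115). Chips are at crop (412,239), (424,279), (467,288) and (490,251).

```bash
python3 - <<'E'
from h import *
import pickle
d=pickle.load(open("s0.pkl","rb")); t=d["top"]; s=d["side"]
C=lambda x,y:(x/3+130-.33,y/3+130-.33)
# bed corners
f=t["frame"]; 
cor={k:onz(t,C(*v),.03) for k,v in dict(RL=(405,52),RR=(576,68),FR=(550,332),FL=(375,318)).items()}
loc=dict(RL=(.16,.075),RR=(.16,-.09),FR=(-.1,-.09),FL=(-.1,.075))
A=np.array([loc[k] for k in cor]);B=np.array([cor[k][:2] for k in cor])
ac,bc=A.mean(0),B.mean(0);H=(A-ac).T@(B-bc);th=np.arctan2(H[0,1]-H[1,0],H[0,0]+H[1,1])
R=np.array([[np.cos(th),-np.sin(th)],[np.sin(th),np.cos(th)]]);o=bc-R@ac
print("press",o,th,"res",((A@R.T+o)-B).round(4).tolist())
for c in[(412,239),(424,279),(467,288),(490,251)]:
    p=onz(t,C(*c),.036)[:2]; print("chip",p.round(3),"press",(R.T@(p-o)).round(3))
print("block on side, proj:",proj(s,[[.4088,.3114,.066],[.4088,.3114,0]]).round(1).tolist())
def blob(im,lo,hi,box):
    h=cv2.cvtColor(im["frame"],cv2.COLOR_RGB2HSV);m=cv2.inRange(h,lo,hi);k=np.zeros_like(m);x0,y0,x1,y1=box;k[y0:y1,x0:x1]=1;m=m*k
    n,l,st,ce=cv2.connectedComponentsWithStats(m);i=1+st[1:,4].argmax();return ce[i],st[i]
for nm,lo,hi,bt,bs in[("collar",(45,100,30),(85,255,255),(370,160,410,195),(370,205,410,245)),("yellow",(20,140,120),(34,255,255),(375,150,410,185),(375,185,405,215)),("red",(0,170,100),(8,255,255),(350,150,390,185),(350,180,390,210))]:
    a,sa=blob(t,lo,hi,bt);b,sb=blob(s,lo,hi,bs);p,e=tri(t,a,s,b);print(nm,a.round(1),sa,b.round(1),sb,p.round(4),round(e,4),"press",(R.T@(p[:2]-o)).round(3))
hs=cv2.cvtColor(s["frame"],cv2.COLOR_RGB2HSV);m=cv2.inRange(hs,(3,110,50),(14,255,190));m[:, :175]=0;m[:170]=0;m[205:]=0;m[:,250:]=0
n,l,st,ce=cv2.connectedComponentsWithStats(m);print([(ce[i].round(1),st[i].tolist()) for i in range(1,n) if st[i,4]>50])
E
```

```text
press [ 0.53507674 -0.01900906] 0.007925471224263882 res [[0.0, 0.0002], [-0.0005, 0.001], [-0.0014, -0.0018], [0.0019, 0.0006]]
chip [0.51  0.029] press [-0.025  0.048]
chip [0.473 0.013] press [-0.062  0.033]
chip [ 0.469 -0.027] press [-0.066 -0.008]
chip [ 0.506 -0.045] press [-0.029 -0.026]
block on side, proj: [[197.1, 184.5], [199.7, 199.6]]
collar [389.3 177.2] [386 172   9   9  45] [386.3 224.1] [382 219  10  10  71] [ 0.6082 -0.2859  0.1364] 0.0003 press [ 0.071 -0.267]
yellow [387.5 166.3] [380 164  17   5  62] [383.3 198.7] [377 197  14   4  37] [ 0.6098 -0.2627  0.2125] 0.0033 press [ 0.073 -0.244]
red [368.3 165.9] [358 160  22  13 274] [368.9 195.7] [358 191  23  11 163] [ 0.6112 -0.2184  0.1967] 0.0027 press [ 0.075 -0.2  ]
[(array([196.7, 188.4]), [184, 179, 26, 20, 335]), (array([234.1, 191.5]), [226, 185, 17, 14, 160])]
```

```bash
cat >> h.py <<'E'
def plan(xyz,axang=None):
    """linear (mm, tool axes, before spin) and spin (rad) to xyz / tool-x world angle (mod pi)"""
    from scipy.spatial.transform import Rotation as Ro
    o=env.get_obs();R=Ro.from_quat(o["tcp_rot"]).as_matrix();d=R.T@(np.array(xyz)-o["ee_pos"])
    a=np.arctan2(R[1,0],R[0,0]);print("t",o["time_s"],"lin scaled",(d/.08).round(3),"toolx ang",a.round(3),"j7",o["joints"][6].round(3))
    if axang is not None:
        s=(a-axang+np.pi/2)%np.pi-np.pi/2; print("spin rad",s.round(3),"scaled",(s/1.5).round(3),"or",((s-np.sign(s)*np.pi)/1.5).round(3))
E
python3 - <<'E'
from h import *
import pickle
t=pickle.load(open("s0.pkl","rb"))["top"]
a,b=onz(t,(146,242),.066),onz(t,(161,216),.066);v=b-a;ang=np.arctan2(v[1],v[0]);print("block ang",ang)
plan([.409,.313,.13],ang)
E
```

```text
block ang -0.36447246453100834
t 0.1 lin scaled [-3.102 -1.223  1.257] toolx ang 2.727 j7 -0.027
spin rad -0.05 scaled -0.034 or 2.061
```

Emit:
{"name": "jog_arm", "arguments": {"deltas": [{"linear": [-0.388,-0.153,0.15],"spin": -0.004,"claw": 0},{"linear": [-0.388,-0.153,0.15],"spin": -0.004,"claw": 0},{"linear": [-0.388,-0.153,0.15],"spin": -0.004,"claw": 0},{"linear": [-0.388,-0.153,0.15],"spin": -0.004,"claw": 0},{"linear": [-0.388,-0.153,0.15],"spin": -0.004,"claw": 0},{"linear": [-0.388,-0.153,0.15],"spin": -0.004,"claw": 0},{"linear": [-0.388,-0.153,0.15],"spin": -0.005,"claw": 0},{"linear": [-0.388,-0.153,0.15],"spin": -0.005,"claw": 0}]}}

```text
time_s: 0.77
ee_pos: [0.414, 0.3162, 0.1344]
tcp_rot: [0.181, 0.984, -0.0, -0.0]
ft_force: [0.7, 0.3, -1.1]
gripper_width: 1.002
grip_force: 0.0
```

```bash
python3 - <<'E'
from h import *
plan([.409,.313,.029],-.364)
t=snap("top"); s=snap("side")
a=cv2.resize(t["frame"][170:300,80:280],(600,390)); b=cv2.resize(s["frame"][120:270,100:300],(600,450))
cv2.imwrite("pics/c2.png",cv2.resize(np.vstack([a,b]),(429,600))[:,:,::-1])
E
```

```text
t 0.7667 lin scaled [ 0.043 -0.059  1.318] toolx ang 2.778 j7 0.569
spin rad 0.001 scaled 0.001 or -2.094
```

View pics/c2.png

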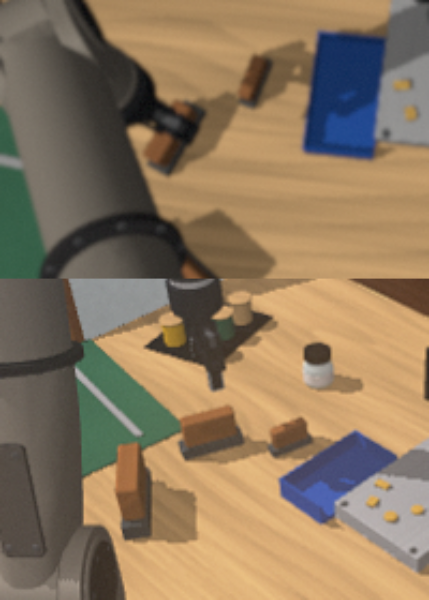

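Seen from the top (crop 175,125) and from the side (crop 213,385), the gripper sits right over the medium block (208,430). I'll descend.

Emit:
{"name": "jog_arm", "arguments": {"deltas": [{"linear": [0.04,-0.06,0.1],"spin": 0,"claw": 0},{"linear": [0,0,0.3],"spin": 0,"claw": 0},{"linear": [0,0,0.3],"spin": 0,"claw": 0},{"linear": [0,0,0.3],"spin": 0,"claw": 0},{"linear": [0,0,0.2],"spin": 0,"claw": 0},{"linear": [0,0,0.1],"spin": 0,"claw": 0},{"linear": [0,0,0],"spin": 0,"claw": 0},{"linear": [0,0,0],"spin": 0,"claw": 0}]}}

```text
time_s: 1.53
ee_pos: [0.4086, 0.3147, 0.0314]
tcp_rot: [0.181, 0.984, -0.0, -0.0]
ft_force: [-0.6, 0.9, -0.5]
gripper_width: 0.998
grip_force: 0.0
```

Emit:
{"name": "jog_arm", "arguments": {"deltas": [{"linear": [0,0,0],"spin": 0,"claw": 0.4},{"linear": [0,0,0],"spin": 0,"claw": 0.6},{"linear": [0,0,0],"spin": 0,"claw": 0.8},{"linear": [0,0,0],"spin": 0,"claw": 1},{"linear": [0,0,0],"spin": 0,"claw": 1},{"linear": [0,0,0],"spin": 0,"claw": 1},{"linear": [0,0,0],"spin": 0,"claw": 1},{"linear": [0,0,0],"spin": 0,"claw": 1}], "squeeze": 60}}

```text
time_s: 2.2
ee_pos: [0.4096, 0.3154, 0.0322]
tcp_rot: [0.181, 0.984, 0.001, 0.001]
ft_force: [1.2, 0.6, 4.8]
gripper_width: 0.295
grip_force: 62.3
```

```bash
python3 - <<'E'
from h import *
o=env.get_obs(); print(o["ee_pos"],o["gripper_width"],o["grip_force"])
s=snap("side");t=snap("top")
b=cv2.resize(s["frame"][120:270,100:300],(600,450)); a=cv2.resize(t["frame"][170:300,80:280],(600,390))
cv2.imwrite("pics/c3.png",cv2.resize(np.vstack([a,b]),(429,600))[:,:,::-1])
E
```

```text
[0.40961931 0.31543356 0.03222208] 0.2945125343688284 62.267889976501465
```

View pics/c3.png

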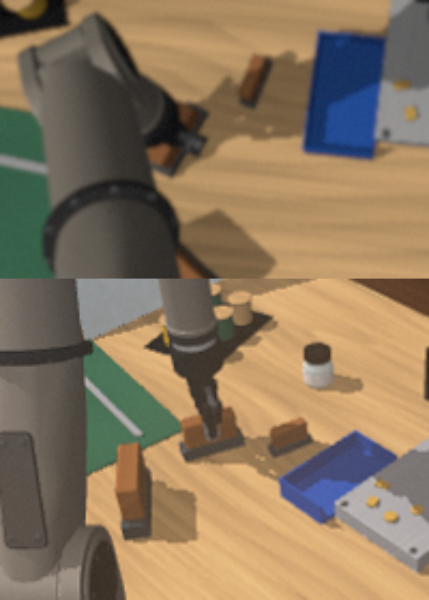

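Gripped mid-grip, upright (side crop 210,435; 25 mm wide). Now I'll lift and turn.

Emit:
{"name": "jog_arm", "arguments": {"deltas": [{"linear": [0,0,-0.15],"spin": 0,"claw": 1},{"linear": [0,0,-0.35],"spin": 0,"claw": 1},{"linear": [0,0,-0.35],"spin": 0,"claw": 1},{"linear": [0,0,-0.35],"spin": -0.05,"claw": 1},{"linear": [0,0,-0.1],"spin": -0.05,"claw": 1},{"linear": [0,0,0],"spin": -0.05,"claw": 1},{"linear": [0,0,0],"spin": -0.05,"claw": 1},{"linear": [0,0,0],"spin": -0.05,"claw": 1}]}}

```text
time_s: 2.97
ee_pos: [0.4072, 0.3128, 0.1339]
tcp_rot: [-0.007, 1.0, -0.002, -0.002]
ft_force: [0.7, 0.9, -2.0]
gripper_width: 0.296
grip_force: 61.3
```

```bash
python3 - <<'E'
from h import *
plan([.4906,-.0844,.13],.008)
E
```

```text
t 2.9667 lin scaled [-0.968 -4.98   0.062] toolx ang -3.127 j7 0.921
spin rad 0.007 scaled 0.005 or -2.09
```

Emit:
{"name": "jog_arm", "arguments": {"deltas": [{"linear": [-0.06,-0.3,0],"spin": 0.005,"claw": 1},{"linear": [-0.07,-0.36,0],"spin": 0,"claw": 1},{"linear": [-0.07,-0.36,0],"spin": 0,"claw": 1},{"linear": [-0.07,-0.36,0],"spin": 0,"claw": 1},{"linear": [-0.07,-0.36,0],"spin": 0,"claw": 1},{"linear": [-0.07,-0.36,0],"spin": 0,"claw": 1},{"linear": [-0.07,-0.36,0],"spin": 0,"claw": 1},{"linear": [-0.07,-0.36,0],"spin": 0,"claw": 1}]}}

```text
time_s: 3.63
ee_pos: [0.4516, 0.0868, 0.1337]
tcp_rot: [-0.002, 1.0, -0.001, -0.002]
ft_force: [0.3, -0.1, -3.2]
gripper_width: 0.296
grip_force: 61.3
```

Emit:
{"name": "jog_arm", "arguments": {"deltas": [{"linear": [-0.07,-0.36,0],"spin": 0,"claw": 1},{"linear": [-0.07,-0.36,0],"spin": 0,"claw": 1},{"linear": [-0.07,-0.36,0],"spin": 0,"claw": 1},{"linear": [-0.07,-0.36,0],"spin": 0,"claw": 1},{"linear": [-0.07,-0.36,0],"spin": 0,"claw": 1},{"linear": [-0.07,-0.3,0],"spin": 0,"claw": 1},{"linear": [0,-0.06,0],"spin": 0,"claw": 1},{"linear": [0,0,0],"spin": 0,"claw": 1}]}}

```text
time_s: 4.3
ee_pos: [0.4859, -0.0868, 0.1338]
tcp_rot: [0.001, 1.0, -0.001, -0.002]
ft_force: [-0.4, -0.3, -2.0]
gripper_width: 0.297
grip_force: 61.1
```

```bash
python3 - <<'E'
from h import *
plan([.4906,-.0844,.0635],.008)
E
```

```text
t 4.3 lin scaled [-0.063  0.031  0.879] toolx ang 3.14 j7 1.807
spin rad -0.01 scaled -0.007 or 2.088
```

Emit:
{"name": "jog_arm", "arguments": {"deltas": [{"linear": [-0.06,0.03,0.1],"spin": -0.007,"claw": 1},{"linear": [0,0,0.2],"spin": 0,"claw": 1},{"linear": [0,0,0.2],"spin": 0,"claw": 1},{"linear": [0,0,0.2],"spin": 0,"claw": 1},{"linear": [0,0,0.1],"spin": 0,"claw": 1},{"linear": [0,0,0.05],"spin": 0,"claw": 1},{"linear": [0,0,0.01],"spin": 0,"claw": 1},{"linear": [0,0,0],"spin": 0,"claw": 1}]}}

```text
time_s: 4.97
ee_pos: [0.493, -0.0805, 0.0665]
tcp_rot: [-0.008, 1.0, 0.0, 0.0]
ft_force: [-0.3, 0.4, -1.7]
gripper_width: 0.296
grip_force: 61.3
```

```bash
python3 - <<'E'
from h import *
plan([.4906,.072,.0635],.008)
t=snap("top"); s=snap("side")
a=cv2.resize(t["frame"][150:260,220:420],(600,330)); b=cv2.resize(s["frame"][150:270,200:400],(600,360))
cv2.imwrite("pics/c4.png",cv2.resize(np.vstack([a,b]),(522,600))[:,:,::-1])
E
```

```text
t 4.9667 lin scaled [0.    1.907 0.038] toolx ang -3.126 j7 1.845
spin rad 0.008 scaled 0.005 or -2.089
```

View pics/c4.png

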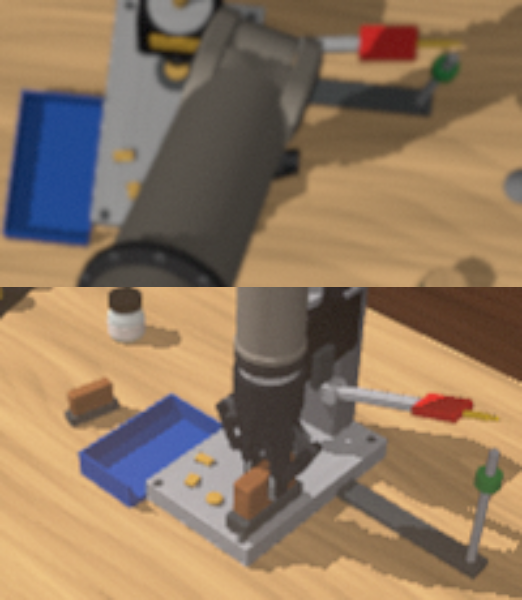

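The block hovers at the bed's right front, with chips at crop (205,458), (193,480) and (215,497); the fourth is hidden behind the grip. I'll settle down 3 mm.

Emit:
{"name": "jog_arm", "arguments": {"deltas": [{"linear": [0,0,0.015],"spin": 0.005,"claw": 1},{"linear": [0,0,0.015],"spin": 0,"claw": 1},{"linear": [0,0,0],"spin": 0,"claw": 1},{"linear": [0,0,0],"spin": 0,"claw": 1},{"linear": [0,0,0],"spin": 0,"claw": 1},{"linear": [0,0,0],"spin": 0,"claw": 1},{"linear": [0,0,0],"spin": 0,"claw": 1},{"linear": [0,0,0],"spin": 0,"claw": 1}]}}

```text
time_s: 5.73
ee_pos: [0.4928, -0.0813, 0.0641]
tcp_rot: [-0.003, 1.0, 0.0, 0.0]
ft_force: [0.6, 1.1, -2.7]
gripper_width: 0.295
grip_force: 61.3
```

Emit:
{"name": "jog_arm", "arguments": {"deltas": [{"linear": [0,0,0.012],"spin": 0,"claw": 1},{"linear": [0,0.04,0],"spin": 0,"claw": 1},{"linear": [0,0.08,0],"spin": 0,"claw": 1},{"linear": [0,0.08,0],"spin": 0,"claw": 1},{"linear": [0,0.08,0],"spin": 0,"claw": 1},{"linear": [0,0.08,0],"spin": 0,"claw": 1},{"linear": [0,0.08,0],"spin": 0,"claw": 1},{"linear": [0,0.08,0],"spin": 0,"claw": 1}]}}

```text
time_s: 6.4
ee_pos: [0.4925, -0.0387, 0.0632]
tcp_rot: [-0.004, 1.0, 0.0, 0.0]
ft_force: [0.7, -0.8, -2.9]
gripper_width: 0.296
grip_force: 61.2
```

Emit:
{"name": "jog_arm", "arguments": {"deltas": [{"linear": [0,0.08,0],"spin": 0,"claw": 1},{"linear": [0,0.08,0],"spin": 0,"claw": 1},{"linear": [0,0.08,0],"spin": 0,"claw": 1},{"linear": [0,0.08,0],"spin": 0,"claw": 1},{"linear": [0,0.08,0],"spin": 0,"claw": 1},{"linear": [0,0.08,0],"spin": 0,"claw": 1},{"linear": [0,0.08,0],"spin": 0,"claw": 1},{"linear": [0,0.08,0],"spin": 0,"claw": 1}]}}

```text
time_s: 7.07
ee_pos: [0.4921, 0.0121, 0.0631]
tcp_rot: [-0.003, 1.0, -0.0, -0.0]
ft_force: [0.5, 0.4, -1.6]
gripper_width: 0.296
grip_force: 61.3
```

```bash
python3 - <<'E'
from h import *
plan([.4906,.072,.0625],.008)
E
```

```text
t 7.0667 lin scaled [0.014 0.749 0.008] toolx ang -3.135 j7 1.635
spin rad -0.001 scaled -0.001 or 2.094
```

Emit:
{"name": "jog_arm", "arguments": {"deltas": [{"linear": [0,0.08,0],"spin": 0,"claw": 1},{"linear": [0,0.08,0],"spin": 0,"claw": 1},{"linear": [0,0.08,0],"spin": 0,"claw": 1},{"linear": [0,0.08,0],"spin": 0,"claw": 1},{"linear": [0,0.08,0],"spin": 0,"claw": 1},{"linear": [0,0.08,0],"spin": 0,"claw": 1},{"linear": [0,0.08,0],"spin": 0,"claw": 1},{"linear": [0,0.08,0],"spin": 0,"claw": 1}]}}

```text
time_s: 7.73
ee_pos: [0.4918, 0.0635, 0.0631]
tcp_rot: [-0.003, 1.0, 0.0, 0.0]
ft_force: [-0.1, 0.1, -2.3]
gripper_width: 0.296
grip_force: 61.3
```

Emit:
{"name": "jog_arm", "arguments": {"deltas": [{"linear": [0,0.08,0],"spin": 0,"claw": 1},{"linear": [0,0.06,0],"spin": 0,"claw": 1},{"linear": [0,0,0],"spin": 0,"claw": 1},{"linear": [0,0,-0.2],"spin": 0,"claw": 1},{"linear": [0,0,-0.3],"spin": 0,"claw": 1},{"linear": [0,0,-0.3],"spin": 0,"claw": 1},{"linear": [0,0,-0.1],"spin": 0,"claw": 1},{"linear": [0,0,0],"spin": 0,"claw": 1}]}}

```text
time_s: 8.4
ee_pos: [0.4939, 0.0739, 0.1375]
tcp_rot: [-0.003, 1.0, 0.001, 0.003]
ft_force: [0.9, -0.1, -2.2]
gripper_width: 0.296
grip_force: 61.4
```

```bash
python3 - <<'E'
from h import *
plan([.409,.313,.12],-.364)
t=snap("top"); s=snap("side")
a=cv2.resize(t["frame"][150:260,220:420],(600,330)); b=cv2.resize(s["frame"][150:270,200:400],(600,360))
cv2.imwrite("pics/c5.png",cv2.resize(np.vstack([a,b]),(522,600))[:,:,::-1])
E
```

```text
t 8.4 lin scaled [1.044 2.995 0.216] toolx ang -3.135 j7 1.475
spin rad 0.37 scaled 0.247 or -1.848
```

View pics/c5.png

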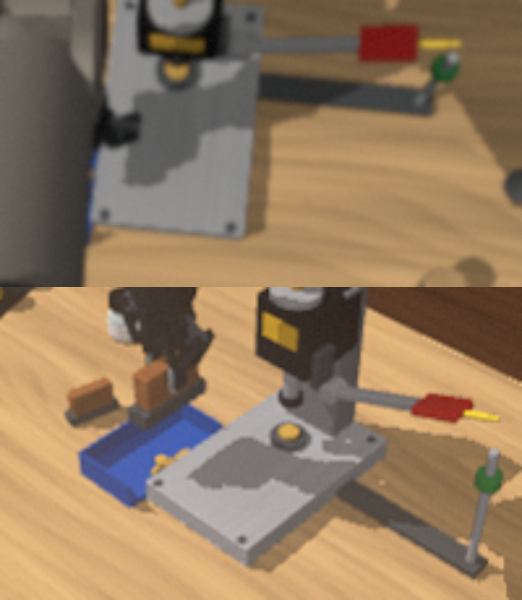

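The bed is clear and the brass is in the tray (crop 170,462). I'll carry the block back, then count the chips.

Emit:
{"name": "jog_arm", "arguments": {"deltas": [{"linear": [0.1,0.28,0],"spin": 0,"claw": 1},{"linear": [0.13,0.36,0],"spin": 0,"claw": 1},{"linear": [0.13,0.36,0],"spin": 0,"claw": 1},{"linear": [0.13,0.36,0],"spin": 0,"claw": 1},{"linear": [0.13,0.36,0],"spin": 0,"claw": 1},{"linear": [0.13,0.36,0],"spin": 0,"claw": 1},{"linear": [0.13,0.36,0],"spin": 0,"claw": 1},{"linear": [0.13,0.36,0],"spin": 0,"claw": 1}]}}

```text
time_s: 9.17
ee_pos: [0.4074, 0.2976, 0.1329]
tcp_rot: [-0.003, 1.0, -0.001, -0.002]
ft_force: [-0.0, 0.0, -3.0]
gripper_width: 0.295
grip_force: 61.2
```

Emit:
{"name": "jog_arm", "arguments": {"deltas": [{"linear": [0.03,0.15,0],"spin": 0,"claw": 1},{"linear": [0,0,0],"spin": 0.05,"claw": 1},{"linear": [0,0,0],"spin": 0.05,"claw": 1},{"linear": [0,0,0],"spin": 0.05,"claw": 1},{"linear": [0,0,0],"spin": 0.05,"claw": 1},{"linear": [0,0,0],"spin": 0.047,"claw": 1},{"linear": [0,0,0],"spin": 0,"claw": 1},{"linear": [0,0,0],"spin": 0,"claw": 1}]}}

```text
time_s: 9.83
ee_pos: [0.4063, 0.3084, 0.1337]
tcp_rot: [0.18, 0.984, -0.001, -0.001]
ft_force: [-0.3, 0.2, -1.3]
gripper_width: 0.297
grip_force: 61.3
```

```bash
python3 - <<'E'
from h import *
plan([.409,.313,.034],-.364)
t=snap("top"); s=snap("side")
a=cv2.resize(t["frame"][170:260,215:335],(520,390),interpolation=2); b=cv2.resize(s["frame"][180:240,225:355],(520,240),interpolation=2)
cv2.imwrite("pics/c6.png",cv2.resize(np.vstack([a,b]),(495,600))[:,:,::-1])
E
```

```text
t 9.8333 lin scaled [-0.012  0.07   1.246] toolx ang 2.779 j7 0.586
spin rad 0.002 scaled 0.001 or -2.093
```

View pics/c6.png

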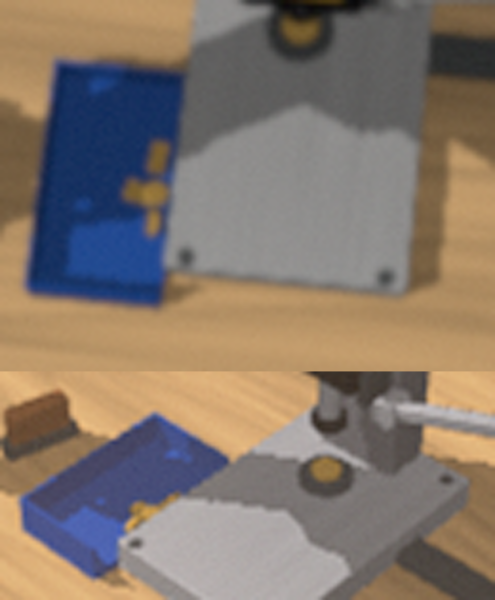

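All four pieces are in the tray (crop 157,157; 133,192; 155,192; 152,222) and the bed is clear. Now to set the block down.

Emit:
{"name": "jog_arm", "arguments": {"deltas": [{"linear": [0,0.06,0.15],"spin": 0,"claw": 1},{"linear": [0,0,0.3],"spin": 0,"claw": 1},{"linear": [0,0,0.3],"spin": 0,"claw": 1},{"linear": [0,0,0.25],"spin": 0,"claw": 1},{"linear": [0,0,0.15],"spin": 0,"claw": 1},{"linear": [0,0,0.06],"spin": 0,"claw": 1},{"linear": [0,0,0.02],"spin": 0,"claw": 1},{"linear": [0,0,0],"spin": 0,"claw": 1}]}}

```text
time_s: 10.6
ee_pos: [0.4087, 0.314, 0.0364]
tcp_rot: [0.181, 0.984, -0.0, -0.0]
ft_force: [0.3, 0.1, -2.1]
gripper_width: 0.294
grip_force: 61.3
```

Emit:
{"name": "jog_arm", "arguments": {"deltas": [{"linear": [0,0,0.005],"spin": 0,"claw": 1},{"linear": [0,0,0],"spin": 0,"claw": 1},{"linear": [0,0,0],"spin": 0,"claw": 1},{"linear": [0,0,0],"spin": 0,"claw": 1},{"linear": [0,0,0],"spin": 0,"claw": 1},{"linear": [0,0,0],"spin": 0,"claw": 1},{"linear": [0,0,0],"spin": 0,"claw": 1},{"linear": [0,0,0],"spin": 0,"claw": 1}]}}

```text
time_s: 11.27
ee_pos: [0.4086, 0.3139, 0.0364]
tcp_rot: [0.181, 0.984, 0.0, 0.0]
ft_force: [0.2, -0.2, -2.9]
gripper_width: 0.295
grip_force: 61.3
```

Still 4 mm high; lower until contact.

Emit:
{"name": "jog_arm", "arguments": {"deltas": [{"linear": [0,0,0.02],"spin": 0,"claw": 1},{"linear": [0,0,0.02],"spin": 0,"claw": 1},{"linear": [0,0,0.01],"spin": 0,"claw": 1},{"linear": [0,0,0],"spin": 0,"claw": 1},{"linear": [0,0,0],"spin": 0,"claw": 1},{"linear": [0,0,0],"spin": 0,"claw": 1},{"linear": [0,0,0],"spin": 0,"claw": 1},{"linear": [0,0,0],"spin": 0,"claw": 1}]}}

```text
time_s: 11.93
ee_pos: [0.4086, 0.3138, 0.0323]
tcp_rot: [0.181, 0.984, -0.0, -0.0]
ft_force: [-1.0, -0.7, -2.4]
gripper_width: 0.296
grip_force: 61.4
```

Emit:
{"name": "jog_arm", "arguments": {"deltas": [{"linear": [0,0,0.008],"spin": 0,"claw": 1},{"linear": [0,0,0],"spin": 0,"claw": 1},{"linear": [0,0,0],"spin": 0,"claw": 0.6},{"linear": [0,0,0],"spin": 0,"claw": 0.4},{"linear": [0,0,0],"spin": 0,"claw": 0},{"linear": [0,0,0],"spin": 0,"claw": 0},{"linear": [0,0,0],"spin": 0,"claw": 0},{"linear": [0,0,0],"spin": 0,"claw": 0}]}}

```text
time_s: 12.6
ee_pos: [0.4087, 0.3139, 0.0317]
tcp_rot: [0.181, 0.984, 0.0, 0.0]
ft_force: [0.5, 1.0, 0.2]
gripper_width: 0.997
grip_force: 0.0
```

Emit:
{"name": "jog_arm", "arguments": {"deltas": [{"linear": [0,0,0],"spin": 0,"claw": 0},{"linear": [0,0,-0.1],"spin": 0,"claw": 0},{"linear": [0,0,-0.3],"spin": 0,"claw": 0},{"linear": [0,0,-0.4],"spin": 0,"claw": 0},{"linear": [0,0,-0.4],"spin": 0,"claw": 0},{"linear": [0,0,-0.4],"spin": 0,"claw": 0},{"linear": [0,0,-0.4],"spin": 0,"claw": 0},{"linear": [0,0,-0.4],"spin": 0,"claw": 0}]}}

```text
time_s: 13.27
ee_pos: [0.4085, 0.3136, 0.2261]
tcp_rot: [0.181, 0.983, 0.0, 0.0]
ft_force: [0.3, -0.4, -0.4]
gripper_width: 1.0
grip_force: 0.0
```

```bash
python3 - <<'E'
from h import *
plan([.48,-.218,.31],np.pi/2)
s=snap("side");hs=cv2.cvtColor(s["frame"],cv2.COLOR_RGB2HSV);m=cv2.inRange(hs,(3,110,50),(14,255,190));m[:, :175]=0;m[:170]=0;m[205:]=0;m[:,250:]=0
n,l,st,ce=cv2.connectedComponentsWithStats(m);print([(ce[i].round(1),st[i].tolist()) for i in range(1,n) if st[i,4]>50])
E
```

```text
t 13.2667 lin scaled [-3.201 -5.89  -1.052] toolx ang 2.778 j7 0.565
spin rad 1.207 scaled 0.805 or -1.29
[(array([197.1, 189.4]), [185, 180, 26, 20, 339]), (array([234.2, 191.5]), [226, 185, 17, 14, 162])]
```

Emit:
{"name": "jog_arm", "arguments": {"deltas": [{"linear": [-0.2,-0.36,-0.13],"spin": 0,"claw": 1},{"linear": [-0.2,-0.37,-0.13],"spin": 0,"claw": 1},{"linear": [-0.2,-0.37,-0.13],"spin": 0,"claw": 1},{"linear": [-0.2,-0.37,-0.13],"spin": 0,"claw": 1},{"linear": [-0.2,-0.37,-0.13],"spin": 0,"claw": 1},{"linear": [-0.2,-0.37,-0.13],"spin": 0,"claw": 1},{"linear": [-0.2,-0.37,-0.13],"spin": 0,"claw": 1},{"linear": [-0.2,-0.37,-0.13],"spin": 0,"claw": 1}]}}

```text
time_s: 13.98
ee_pos: [0.4441, 0.046, 0.308]
tcp_rot: [0.181, 0.984, 0.0, 0.0]
ft_force: [0.6, -0.3, -0.7]
gripper_width: 0.001
grip_force: 0.0
```

Emit:
{"name": "jog_arm", "arguments": {"deltas": [{"linear": [-0.2,-0.37,0],"spin": 0,"claw": 1},{"linear": [-0.2,-0.37,0],"spin": 0,"claw": 1},{"linear": [-0.2,-0.37,0],"spin": 0,"claw": 1},{"linear": [-0.2,-0.37,0],"spin": 0,"claw": 1},{"linear": [-0.2,-0.37,0],"spin": 0,"claw": 1},{"linear": [-0.2,-0.37,0],"spin": 0,"claw": 1},{"linear": [-0.2,-0.37,0],"spin": 0,"claw": 1},{"linear": [-0.2,-0.36,0],"spin": 0,"claw": 1}]}}

```text
time_s: 14.65
ee_pos: [0.4798, -0.2199, 0.3074]
tcp_rot: [0.181, 0.984, 0.0, 0.0]
ft_force: [1.5, 0.5, 0.9]
gripper_width: 0.001
grip_force: 0.0
```

Emit:
{"name": "jog_arm", "arguments": {"deltas": [{"linear": [0,0,0],"spin": 0.08,"claw": 1},{"linear": [0,0,0],"spin": 0.08,"claw": 1},{"linear": [0,0,0],"spin": 0.08,"claw": 1},{"linear": [0,0,0],"spin": 0.08,"claw": 1},{"linear": [0,0,0],"spin": 0.08,"claw": 1},{"linear": [0,0,0],"spin": 0.08,"claw": 1},{"linear": [0,0,0],"spin": 0.08,"claw": 1},{"linear": [0,0,0],"spin": 0.08,"claw": 1}]}}

```text
time_s: 15.32
ee_pos: [0.4798, -0.2182, 0.3072]
tcp_rot: [0.617, 0.787, 0.0, 0.0]
ft_force: [-0.3, -0.4, -0.5]
gripper_width: -0.004
grip_force: 0.0
```

```bash
python3 - <<'E'
from h import *
plan([.611,-.215,.28],np.pi/2)
E
```

```text
t 15.3167 lin scaled [-0.353  1.602  0.341] toolx ang 1.812 j7 0.832
spin rad 0.241 scaled 0.161 or -1.934
```

Emit:
{"name": "jog_arm", "arguments": {"deltas": [{"linear": [0,0,0],"spin": 0.08,"claw": 1},{"linear": [0,0,0],"spin": 0.081,"claw": 1},{"linear": [0.01,0.33,0.06],"spin": 0,"claw": 1},{"linear": [0.01,0.33,0.07],"spin": 0,"claw": 1},{"linear": [0.01,0.33,0.07],"spin": 0,"claw": 1},{"linear": [0.01,0.33,0.07],"spin": 0,"claw": 1},{"linear": [0,0.32,0.07],"spin": 0,"claw": 1},{"linear": [0,0,0],"spin": 0,"claw": 1}]}}

```text
time_s: 15.98
ee_pos: [0.6151, -0.2115, 0.2759]
tcp_rot: [0.703, 0.711, -0.0, -0.001]
ft_force: [0.7, 1.7, -1.3]
gripper_width: -0.001
grip_force: 0.0
```

Emit:
{"name": "jog_arm", "arguments": {"deltas": [{"linear": [0,0,0.15],"spin": 0,"claw": 1},{"linear": [0,0,0.25],"spin": 0,"claw": 1},{"linear": [0,0,0.25],"spin": 0,"claw": 1},{"linear": [0,0,0.15],"spin": 0,"claw": 1},{"linear": [0,0,0.05],"spin": 0,"claw": 1},{"linear": [0,0,0],"spin": 0,"claw": 1},{"linear": [0,0,0],"spin": 0,"claw": 1},{"linear": [0,0,0],"spin": 0,"claw": 1}]}}

```text
time_s: 16.65
ee_pos: [0.6117, -0.2149, 0.2133]
tcp_rot: [0.705, 0.709, 0.0, 0.001]
ft_force: [-0.1, -0.3, 0.4]
gripper_width: 0.0
grip_force: 0.0
```

```bash
cat >> h.py <<'E'
def blob(im,lo,hi,box):
    h=cv2.cvtColor(im["frame"],cv2.COLOR_RGB2HSV);m=cv2.inRange(h,lo,hi);k=np.zeros_like(m);x0,y0,x1,y1=box;k[y0:y1,x0:x1]=1;m=m*k
    n,l,st,ce=cv2.connectedComponentsWithStats(m);i=1+st[1:,4].argmax();return ce[i],st[i],l==i
E
python3 - <<'E'
from h import *
plan([.611,-.221,.16],np.pi/2)
s=snap("side"); t=snap("top")
for im,bx in((s,(370,190,410,250)),(t,(370,150,410,195))):
    for lo,hi in(((45,100,30),(85,255,255)),((20,140,100),(34,255,255))):
        c,st,_=blob(im,lo,hi,bx);print(c.round(1),st)
b=cv2.resize(s["frame"][150:270,300:420],(600,600),interpolation=2);cv2.imwrite("pics/c7.png",b[:,:,::-1])
E
```

```text
t 16.65 lin scaled [-0.076 -0.01   0.666] toolx ang 1.576 j7 0.614
spin rad 0.006 scaled 0.004 or -2.091
[386.3 224.1] [382 219  10  10  71]
[383.6 199. ] [378 198  13   3  27]
[389.3 177. ] [386 172   9   9  44]
[388.2 166. ] [381 165  16   3  44]
```

View pics/c7.png

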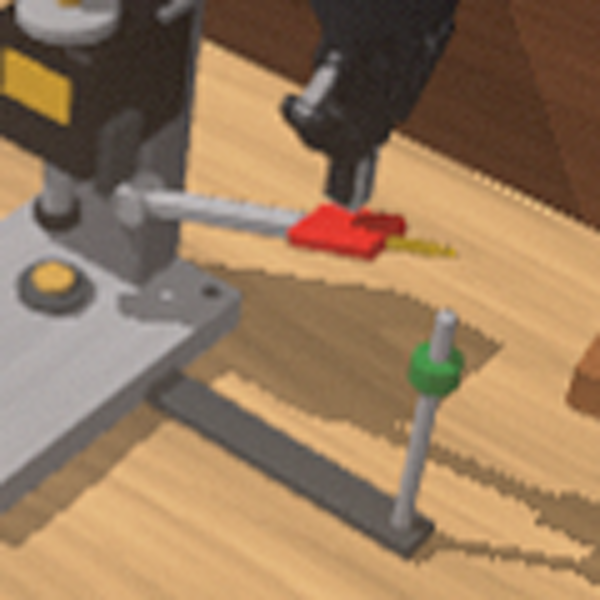

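The closed fingers are over the red paddle (crop 345,225), the pointer tip is at (455,252) and the collar at (437,370). Now I'll compute the collar height along the post axis.

```bash
cat >> h.py <<'E'
def collar(s,box,xy):
    from scipy.optimize import minimize_scalar
    c,st,m=blob(s,(42,90,25),(88,255,255),box)
    a=np.linspace(0,2*np.pi,60); best=[]
    cen=np.array([st[0]+st[2]/2-.5,st[1]+st[3]/2-.5])
    def f(z):
        P=np.vstack([np.c_[xy[0]+.014*np.cos(a),xy[1]+.014*np.sin(a),a*0+z+h] for h in(-.009,.009)])
        q=proj(s,P);return (q.max(0)+q.min(0))/2
    r=minimize_scalar(lambda z:np.sum((f(z)-cen)**2),bounds=(.09,.16),method="bounded")
    return r.x,(f(r.x)-cen).round(2),st
def tip(s,box,x0,v_hi=True):
    "rightmost yellow pixels -> point on plane x=x0"
    c,st,m=blob(s,(19,110,80),(36,255,255),box);ys,xs=np.nonzero(m);u=xs.max();v=ys[xs>=u-1].mean()
    o,d=ray(s,(u+.3,v));return o+d*(x0-o[0])/d[0],(u,v),st
E
python3 - <<'E'
from h import *
s=snap("side");t=snap("top")
print("post top",onz(s,(388.7,212.5),.173))
xy=(.612,-.2884)
print(collar(s,(370,190,410,250),xy),collar(t,(370,150,410,195),xy))
print(tip(s,(370,185,410,250),.611))
print("expected tip rest",proj(s,[[.612,-.019-.055-.203,.214]]))
E
```

```text
post top [ 0.61377393 -0.28268009  0.173     ]
(np.float64(0.13867339906416642), array([1.08, 0.24]), array([382, 218,  11,  11,  76], dtype=int32)) (np.float64(0.13653190990918526), array([-0.14, -0.11]), array([386, 172,  10,   9,  49], dtype=int32))
(array([ 0.611     , -0.28067146,  0.21772383]), (np.int64(390), np.float64(199.8)), array([378, 198,  13,   4,  32], dtype=int32))
expected tip rest [[389.06962685 200.09898924]]
```

Emit:
{"name": "jog_arm", "arguments": {"deltas": [{"linear": [-0.07,0,0.08],"spin": 0.004,"claw": 1},{"linear": [0,0,0.08],"spin": 0,"claw": 1},{"linear": [0,0,0.08],"spin": 0,"claw": 1},{"linear": [0,0,0.08],"spin": 0,"claw": 1},{"linear": [0,0,0.08],"spin": 0,"claw": 1},{"linear": [0,0,0.08],"spin": 0,"claw": 1},{"linear": [0,0,0.06],"spin": 0,"claw": 1},{"linear": [0,0,0],"spin": 0,"claw": 1}]}}

```text
time_s: 17.52
ee_pos: [0.6115, -0.2244, 0.1697]
tcp_rot: [0.708, 0.706, -0.001, 0.004]
ft_force: [-0.4, -3.4, 7.4]
gripper_width: 0.001
grip_force: 3.7
```

```bash
python3 - <<'E'
from h import *
plan([.611,-.221,.1465],np.pi/2)
s=snap("side")
print(tip(s,(370,185,410,250),.611), collar(s,(370,190,410,250),(.612,-.2884))[0])
E
```

```text
t 17.5167 lin scaled [ 0.045 -0.007  0.29 ] toolx ang 1.568 j7 0.635
spin rad -0.003 scaled -0.002 or 2.092
(array([ 0.611     , -0.28020482,  0.17236325]), (np.int64(387), np.float64(212.75)), array([378, 209,  10,   6,  30], dtype=int32)) 0.1369031242608684
```

Emit:
{"name": "jog_arm", "arguments": {"deltas": [{"linear": [0.02,0,0.04],"spin": 0,"claw": 1},{"linear": [0,0,0.05],"spin": 0,"claw": 1},{"linear": [0,0,0.05],"spin": 0,"claw": 1},{"linear": [0,0,0.04],"spin": 0,"claw": 1},{"linear": [0,0,0.03],"spin": 0,"claw": 1},{"linear": [0,0,0],"spin": 0,"claw": 1},{"linear": [0,0,0],"spin": 0,"claw": 1},{"linear": [0,0,0],"spin": 0,"claw": 1}]}}

```text
time_s: 18.23
ee_pos: [0.6117, -0.2251, 0.1549]
tcp_rot: [0.709, 0.706, -0.002, 0.006]
ft_force: [-0.2, -5.7, 9.0]
gripper_width: -0.002
grip_force: 4.6
```

```bash
python3 - <<'E'
from h import *
plan([.611,-.221,.1465],np.pi/2)
s=snap("side")
print(tip(s,(370,185,410,250),.611), collar(s,(370,190,410,250),(.612,-.2884)))
b=cv2.resize(s["frame"][170:250,330:430],(750,600),interpolation=2);cv2.imwrite("pics/c8.png",b[:,:,::-1])
E
```

```text
t 18.2333 lin scaled [ 0.053 -0.009  0.105] toolx ang 1.566 j7 0.64
spin rad -0.004 scaled -0.003 or 2.091
(array([ 0.611     , -0.27764393,  0.1525853 ]), (np.int64(385), np.float64(217.77777777777777)), array([378, 214,   8,   7,  30], dtype=int32)) (np.float64(0.1351290101016902), array([0.86, 0.19]), array([382, 220,  11,   9,  65], dtype=int32))
```

View pics/c8.png

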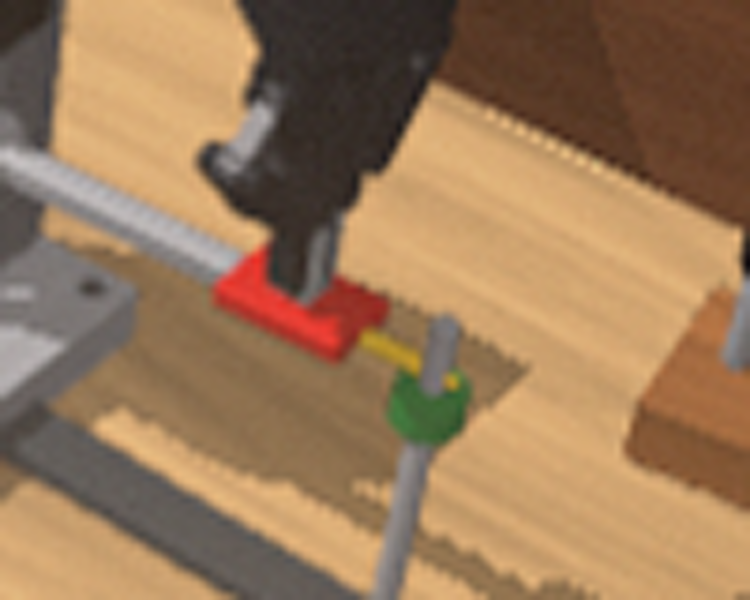

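```bash
python3 - <<'E'
from h import *
import pickle
d=pickle.load(open("s0.pkl","rb"))
def tp(s,box):
    c,st,m=blob(s,(19,100,70),(36,255,255),box);ys,xs=np.nonzero(m);u=xs.max();return (u+.3,ys[xs>=u-1].mean())
a=tp(d["top"],(375,150,415,185));b=tp(d["side"],(375,185,410,215));print("rest",a,b,tri(d["top"],a,d["side"],b))
t=snap("top");s=snap("side")
a=tp(t,(370,150,415,190));print("now",a,tri(t,a,s,(390.7,220.9)))
c,st,m=blob(t,(42,90,25),(88,255,255),(370,150,410,195));print(st)
hs=cv2.cvtColor(t["frame"],cv2.COLOR_RGB2HSV)
b=cv2.resize(t["frame"][145:205,340:420],(800,600),interpolation=2);cv2.imwrite("pics/c9.png",b[:,:,::-1])
E
```

```text
rest (np.float64(397.3), np.float64(166.0)) (np.float64(391.3), np.float64(200.0)) (array([ 0.61054066, -0.28519773,  0.22048734]), np.float64(0.003019156791986058))
now (np.float64(389.3), np.float64(172.7)) (array([ 0.62210528, -0.2869839 ,  0.13859649]), np.float64(0.0058831179755999595))
[386 177   9   4  28]
```

View pics/c9.png

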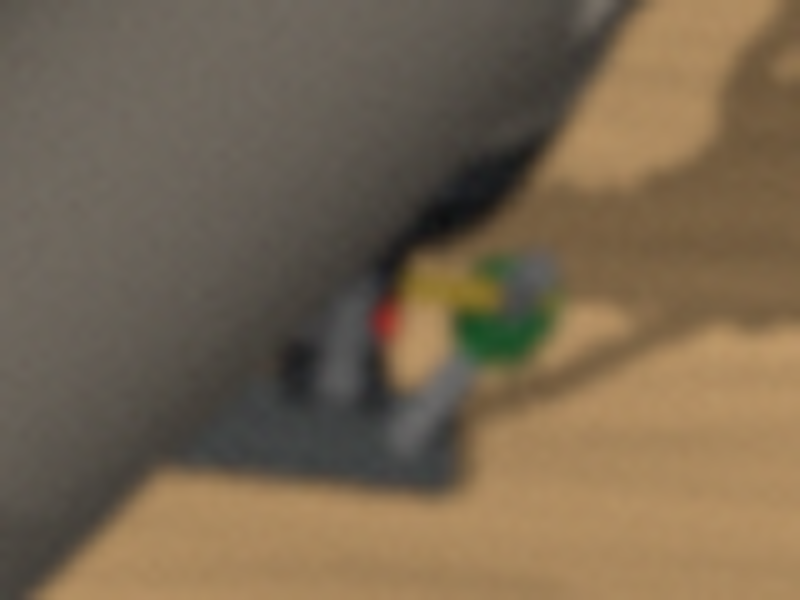

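```bash
python3 - <<'E'
from h import *
s=snap("side")
for x in(.605,.612,.62,.625):
    o,d=ray(s,(390.7,220.9));print("now",x,(o+d*(x-o[0])/d[0]).round(4), end=' ')
    o,d=ray(s,(391.3,200.));print("rest",(o+d*(x-o[0])/d[0]).round(4))
print(env.get_obs()["joint_efforts"].round(1),env.get_obs()["ee_pos"])
E
```

```text
now 0.605 [ 0.605  -0.2976  0.1577] rest [ 0.605  -0.2863  0.2239]
now 0.612 [ 0.612  -0.2944  0.1511] rest [ 0.612  -0.2831  0.2178]
now 0.62 [ 0.62   -0.2908  0.1435] rest [ 0.62   -0.2793  0.2109]
now 0.625 [ 0.625  -0.2885  0.1387] rest [ 0.625  -0.277   0.2065]
[ -3.5 -40.7   5.2 -17.   -1.7   1.2  -0. ] [ 0.61167086 -0.22513322  0.15496287]
```

Emit:
{"name": "jog_arm", "arguments": {"deltas": [{"linear": [0.02,0,0.03],"spin": 0,"claw": 1},{"linear": [0,0,0.03],"spin": 0,"claw": 1},{"linear": [0,0,0.03],"spin": 0,"claw": 1},{"linear": [0,0,0.02],"spin": 0,"claw": 1},{"linear": [0,0,0],"spin": 0,"claw": 1},{"linear": [0,0,0],"spin": 0,"claw": 1},{"linear": [0,0,0],"spin": 0,"claw": 1},{"linear": [0,0,0],"spin": 0,"claw": 1}]}}

```text
time_s: 19.1
ee_pos: [0.6118, -0.2243, 0.1467]
tcp_rot: [0.709, 0.705, -0.002, 0.006]
ft_force: [-0.9, -6.3, 11.3]
gripper_width: 0.001
grip_force: 5.5
```

```bash
python3 - <<'E'
from h import *
s=snap("side");o=env.get_obs();print(o["ee_pos"],o["ft_force"],o["tcp_rot"])
print("level tip would be at",proj(s,[[.616,-.294,.1375],[.616,-.294,.1475]]).round(1).tolist())
x0,y0=365,195;b=cv2.resize(s["frame"][y0:y0+45,x0:x0+50],(660,594),interpolation=2);cv2.imwrite("pics/c10.png",b[:,:,::-1])
h=cv2.cvtColor(s["frame"],cv2.COLOR_RGB2HSV);ys,xs=np.nonzero(cv2.inRange(h[200:240,370:410],(19,100,70),(36,255,255)))
print(sorted(zip((xs+370).tolist(),(ys+200).tolist())))
E
```

```text
[ 0.61178387 -0.22433998  0.14674783] [-0.70190098 -6.53407933 10.17497383] [ 0.70882723  0.70535239 -0.00196537  0.00617312]
level tip would be at [[390.5, 223.8], [391.2, 221.1]]
[(378, 217), (378, 218), (378, 219), (379, 217), (379, 218), (379, 219), (380, 217), (380, 218), (380, 219), (380, 220), (381, 218), (381, 219), (381, 220), (381, 223), (381, 224), (381, 226), (382, 218), (382, 219), (382, 220), (382, 221), (383, 218), (383, 219), (384, 218), (385, 218), (388, 229), (389, 229), (390, 228), (391, 219), (392, 220), (392, 224)]
```

View pics/c10.png

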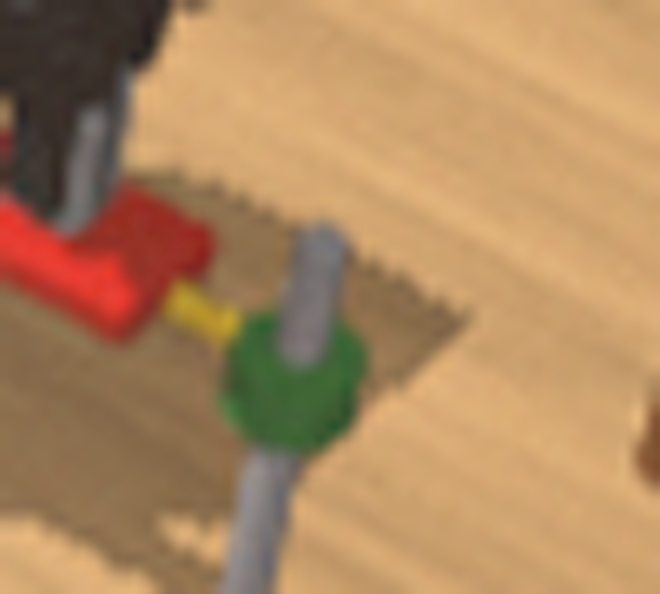

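The pointer (crop 205,312) now runs behind the collar (crop 295,385), about 4 mm above its middle by geometry. One last small push and hold.

Emit:
{"name": "jog_arm", "arguments": {"deltas": [{"linear": [0,0,0.01],"spin": 0,"claw": 1},{"linear": [0,0,0.01],"spin": 0,"claw": 1},{"linear": [0,0,0],"spin": 0,"claw": 1},{"linear": [0,0,0],"spin": 0,"claw": 1},{"linear": [0,0,0],"spin": 0,"claw": 1},{"linear": [0,0,0],"spin": 0,"claw": 1},{"linear": [0,0,0],"spin": 0,"claw": 1},{"linear": [0,0,0],"spin": 0,"claw": 1}]}}

```text
time_s: 19.82
ee_pos: [0.6118, -0.2244, 0.1452]
tcp_rot: [0.709, 0.705, -0.002, 0.006]
ft_force: [-0.6, -5.1, 11.5]
gripper_width: -0.004
grip_force: 5.6
```

```bash
python3 - <<'E'
from h import *
o=env.get_obs();print(o["ee_pos"],o["ft_force"],o["time_s"])
import pickle; d=pickle.load(open("s0.pkl","rb"));s=snap("side")
# visible stub of pointer: fit line, extrapolate to the tip column
h=cv2.cvtColor(s["frame"],cv2.COLOR_RGB2HSV);m=cv2.inRange(h[212:226,376:385],(19,130,90),(34,255,255));ys,xs=np.nonzero(m);xs=xs+376;ys=ys+212
for x,y in((.616,-.272),(.616,-.264)):
    for z in(.130,.1375,.145):print((x,y,z),proj(s,[[x,y,z]]).round(1).tolist())
print("stub",[(int(u),round(float(ys[xs==u].mean()),1)) for u in np.unique(xs)])
# bystanders: change between first and present picture
for n,bx in dict(spool=(330,280,365,320),punch=(385,265,420,305),jar=(235,145,265,175)).items():
    x0,y0,x1,y1=bx;print(n,np.abs(s["frame"][y0:y1,x0:x1].astype(int)-d["side"]["frame"][y0:y1,x0:x1]).mean().round(1))
E
```

```text
[ 0.61179792 -0.22436475  0.14522138] [-0.56110753 -5.09846102 11.45662261] 19.8167
(0.616, -0.272, 0.13) [[383.3, 222.0]]
(0.616, -0.272, 0.1375) [[383.7, 220.0]]
(0.616, -0.272, 0.145) [[384.1, 218.0]]
(0.616, -0.264, 0.13) [[380.8, 220.7]]
(0.616, -0.264, 0.1375) [[381.2, 218.7]]
(0.616, -0.264, 0.145) [[381.6, 216.6]]
stub [(377, 218.5), (378, 218.5), (379, 219.0), (380, 218.5), (381, 219.5), (382, 220.0)]
spool 20.2
punch 18.2
jar 2.0
```

```bash
python3 -c "
from h import *
print(env.job_done())"
```

```text
the job is handed in; nothing more can be done
None
```

The job is handed in at about 20 s: all four offcuts are in the tray, the medium block stands upright on the bench, and the lever is held with its pointer within about 2 mm of the collar's middle by measurement. The jar's view is unchanged; I never reached near the spool or punch, but shadows kept me from confirming those two by picture.

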